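# Refit the hob knob and hold its safety valve in

### The job

The control knob of one burner has come off and lies on the counter in front of the two-burner hob. First press the hob's round steel reset button fully down and let it come up again, then fit the loose knob onto the bare D-shaped valve shaft, turned so that it slides fully home, and press it in against the spring as you would to light the burner. Finish while still holding the knob pressed in, without letting go, and leave the masala box, the jar and the tumbler where they stand.

Things in the scene. Friction and masses are not known exactly. Their poses are not given: they have to be found in the camera images.
- knob: loose black control knob on the counter, about 60 g. Round skirt 48 mm across, 18 mm tall; on it an upright pointer bar to grip, 12 mm wide (its y), 18 mm tall (36 overall), straight-sided from x = -17 to +16 mm, then a nose tapering to x = +26 mm, with a thin white line on top of the nose end. Origin: centre of the underside; z up, x along the bar to the nose
- knob_nose (a point): end of the loose knob's nose: 26 mm from its axis along +x, 27 mm above its underside. In the underside, on the axis, is the D-shaped socket: 14 mm deep, 19.8 mm in diameter, its flat 5.4 mm from the axis on the nose side, so the nose must point to the side of the shaft's flat
- stem_tip (a point): top centre of the bare upright brass valve shaft: 18 mm in diameter, one flat 4.5 mm from the axis; x points towards the flat, z up. The top 1.5 mm taper in by 1.2 mm (the flat by 0.9 mm). At rest the tip is 26 mm above the hob's top. The shaft does not turn. Fully home, the knob's underside is 14 mm below this tip (12 mm above the hob's top before the press)
- valve: fixed aluminium bezel round the bare shaft, on the hob's front strip: 68 mm across, 4 mm thick, with a small raised steel mark (to 8 mm above the hob's top) 30 mm from the axis, on the side of the shaft's flat. Origin on the shaft's axis at the hob's top; x towards mark and flat. The knob stays clear of it through the whole press
- stem (a joint): how far the valve shaft is pressed in, in m: 0 at rest, 0.006 at its stop. Spring: it starts to give at 4 N, fully in takes 10 N, and it returns when let go. Pressed in means past 0.004
- reset_button (a joint): travel of the reset button in m: 0 up, 0.006 fully down (5 N), springs back by itself
- reset_button_top (a point): centre of the top of the round steel push button, 28 mm across, in a black 44 mm ring on the hob's front strip between the two controls; the button's top stands 22 mm above the hob's top; it is pressed straight down
- hob: two-burner steel hob, 360 mm (x) by 620 mm (y), top surface 60 mm above its origin (centre of its underside, on the counter); front strip with the controls towards -x, their centres 50 mm from the front edge. Pan supports on the rear part reach 94 mm above the counter. Fixed
- fitted_knob: the other burner's control, with its knob in place, same size and look as the loose one, fixed; top 48 mm above the hob's top. Origin on its axis at the hob's top; x towards its nose. It and the bare shaft may be either way round, left or right
- masala_box: bystander: round lidded steel box 166 mm across, 85 mm tall with its lid's button; origin at the centre of its underside
- jar: bystander: clear plastic jar with red cap, 72 mm across, 130 mm tall; origin at the centre of its underside
- tumbler: bystander: steel tumbler 72 mm across the rim, 100 mm tall; origin at the centre of its underside
There are look-alikes about, which are no part of the job. What is shaped like the knob but green or turquoise is not meant.

How it is judged:
On the way, in this order (a step that is already met when the one before it is completed fails the run):
1. the reset button is pressed fully down (value of joint reset_button above 0.005 m), for 0.05 s.
2. the reset button is let up again (value of joint reset_button below 0.001 m), for 0.1 s.
3. the knob sits fully home on the shaft, flat to flat (z of knob in the frame of stem_tip below -0.0115 m and horizontal distance between knob and stem_tip below 0.003 m and angle between the x axis of knob and the x axis of stem_tip, either way round below 0.35 rad and x of knob_nose in the frame of stem_tip above 0.015 m and angle between knob's own z axis and vertical below 0.15 rad), for 0.1 s.
At the end, for the whole second after the job is handed in: knob home on the shaft (underside 11.5 mm or more below the tip, axes within 3 mm, nose on the flat's side within 0.35 rad, tilt under 0.15 rad), shaft pressed in over 4 of its 6 mm, fingers still on the knob (over 2 N), knob still, reset button up (all of step 3 and value of joint stem above 0.004 m and contact force between the fingers and knob above 2 N and linear speed of knob below 0.02 m/s and value of joint reset_button below 0.001 m); the arm keeps its last pose, push and grip.
It fails at once if the masala box is pushed away or tipped (distance of masala_box from where it was at the start of the episode above 0.025 m or angle between masala_box's own z axis and vertical above 0.3 rad).
It fails at once if the jar is pushed away or tipped (distance of jar from where it was at the start of the episode above 0.025 m or angle between jar's own z axis and vertical above 0.3 rad).
It fails at once if the tumbler is pushed away or tipped (distance of tumbler from where it was at the start of the episode above 0.025 m or angle between tumbler's own z axis and vertical above 0.3 rad).
It also fails if it takes over 48 s, if anything falls off the work surface, if the arm or the gripper's body presses on something with over 40 N, if the wrist force passes 120 N, or if a joint passes its speed limit or range.

### The arm

A 6-joint arm with a two-finger parallel gripper is mounted at the origin on the work surface. World frame = base frame: x ahead of the robot, y to its left, z up, the work surface at z = 0. Lengths are in m, angles in rad, forces in N, time in s.
With the tool pointing down it reaches from about 0.225 to 0.875 m from the base axis. Payload 3.4 kg.
Tool frame: the origin (TCP) lies at the very end of the fingers, on their centre line; the grasp point (between the pads) lies 19 mm behind it; z points along the fingers, y is the line along which they close (so a half turn about z gives the same grasp; the last joint's range is limited). The gripper opens to 85 mm and grips with 20 to 120 N. Pads are 22 mm wide; open, the fingers measure 114 mm over their backs; the gripper's body (76 mm by 85 mm) begins 54 mm behind the grasp point. The pads swing forward as they close: fully open they stand 13 mm farther back than shut.
Start: joints at [-1.408, 0.276, 1.505, -0, 1.361, -0.121], TCP at [0.161, -0.552, 0.231] pointing down, gripper open.
Joint ranges: [-2.89, 2.89], [-0.75, 2.08], [0.22, 2.7], [-1.18, 4.32], [0.11, 2.71], [-2.7, 2.7]. Speed limits (rad/s): [2.57, 2.57, 3.14, 3.14, 3.14, 3.14].

### API

Orientations are given as a unit quaternion [w, x, y, z].
In Python, from rig import manip gives the robot as it stands. The module is installed in compiled form; this text tells all that it offers.
- The arm moves only by the tool play_rows, never from a script. Its argument "motion" is a list of rows, each a list of 5 numbers: the shift along the tool's x, y, z in units of 40 mm (1.0 is 40 mm), then the turn about the tool's z in units of 10 degrees (1.0 is 10 degrees), then the finger opening in mm, from 0 to 85.4. A call has 1 to 5 rows; each row is the pose to reach, as a shift and turn from the pose commanded when the call began, along the tool's axes at that moment; what a row does not reach only later rows make up. A row lasts 1/8 s, in which the tool goes at most 62.5 mm and 10.7 degrees, less where a joint would pass 70% of its speed; a pose out of reach is approached as far as the arm can. A call with a gripper value outside its range is refused whole. The fingers move at their own pace and stop on an object; "newtons" is the grip in N (left out, the last holds). Time passes only in rows, so rows that repeat a pose let the fingers close. It gives the time, the measured TCP pose, the force, the opening and the grip force at its end, in the units of the state.
- manip.get_state(): the state, without advancing time (a new reading comes with each control period).
- manip.get_image(name): name is "scene" or "side" or "wrist"; returns a dict with "img" (400x640x3 uint8, red, green, blue), "range_z" (400x640 float32, m along the optical axis (not along the pixel's ray), 0 where there is no reading), "fx", "fy", "cx", "cy" (pixels), "D" ([k1, k2, p1, p2, k3] as OpenCV has them; the pictures are not rectified), "R" (3x3) and "t" (3): a world point X has camera coordinates R X + t. Camera axes: x right, y down, z forward; pixel columns grow to the right and rows downward; lengths in m; the calibration is good to about 2 mm. A picture is of the moment at which its call begins.
- manip.sign_off(): hands the job in; it is judged then, once.
The state is a dict: "clock": time; "qpos": joint angles; "qd": joint speeds; "effort": joint torques, N m; "position": TCP position; "ee_rot": TCP orientation; "contact_force": force on the tool from outside, world axes, zero at the start; "moment": the same for the moment, N m; "width": finger opening in m; "gripper_force": force on a finger pad.
Only numpy, scipy, OpenCV 4.12 (cv2) and the standard library are available. Lean on these libraries where they do the work, as an engineer would, in place of code of your own. Each camera call takes 0.05 s, during which the arm holds its last target. There are 200 camera calls.

## Working session

There is one attempt and no reset: what is moved stays moved. The work goes in short steps, Python scripts to look and compute and a tool call to move; the robot and the scene stay as the last step left them, time stands still between calls to the robot, and variables do not carry over. Pictures are saved under pics/ and viewed, at most 10 in all, crops included, and the job is handed in when it is done.

Besides the shell and the picture viewer there is one more tool, called as name(argument=value, ...) on one line, values as JSON. play_rows: Moves the arm, as the interface text tells. Its arguments: {"type":"object","properties":{"motion":{"type":"array","items":{"type":"array","items":{"type":"number"}}},"newtons":{"type":"number"}},"required":["motion"]}

```bash
mkdir -p pics; cat > h.py <<'E'
import numpy as np, cv2, pickle
from rig import manip
def grab(n,save=None):
    d=manip.get_image(n)
    if save: cv2.imwrite('pics/'+save,d['img'][:,:,::-1]); pickle.dump(d,open('pics/'+save+'.pkl','wb'))
    return d
def load(s): return pickle.load(open('pics/'+s+'.pkl','rb'))
def rays(d,uv):
    K=np.array([[d['fx'],0,d['cx']],[0,d['fy'],d['cy']],[0,0,1]])
    p=cv2.undistortPoints(np.array(uv,float).reshape(-1,1,2),K,np.array(d['D'])).reshape(-1,2)
    return np.c_[p,np.ones(len(p))]
def onplane(d,uv,z):
    R=np.array(d['R']);t=np.array(d['t']);c=-R.T@t;w=rays(d,uv)@R
    return c+w*((z-c[2])/w[:,2])[:,None]
def depthpts(d,uv):
    uv=np.array(uv).reshape(-1,2);R=np.array(d['R']);t=np.array(d['t'])
    z=d['range_z'][uv[:,1].astype(int),uv[:,0].astype(int)]
    return (rays(d,uv)*z[:,None]-t)@R
E
python3 - <<'E'
from h import *
for n in('scene','side','wrist'):
    d=grab(n,n+'0.png'); print(n,d['fx'],-np.array(d['R']).T@d['t'],np.array(d['R'])[2])
s=manip.get_state();print(s['clock'],s['position'],s['ee_rot'],s['contact_force'],s['width'])
a=[cv2.imread('pics/%s0.png'%n) for n in('scene','side')]
E
```

```text
scene 435.52554883777924 [ 1.02867516 -0.66836784  1.17423852] [-0.31902489  0.48143467 -0.81636008]
side 440.8593998687313 [0.43378483 0.7143821  1.03724312] [ 0.11088642 -0.61160947 -0.78335054]
wrist 285.99669553029645 [ 0.22523406 -0.53448844  0.3732387 ] [-0.25270183 -0.07126312 -0.96491624]
0.15 [ 0.16094429 -0.55160206  0.23061914] [-7.21857830e-04  9.89945312e-01  1.41448778e-01 -2.12847509e-05] [-0.05222177 -0.21762475  0.7123159 ] 0.08559450178725506
```

View pics/scene0.png

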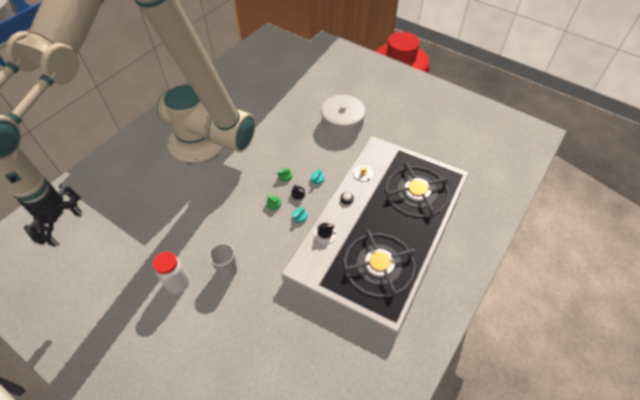

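View pics/side0.png

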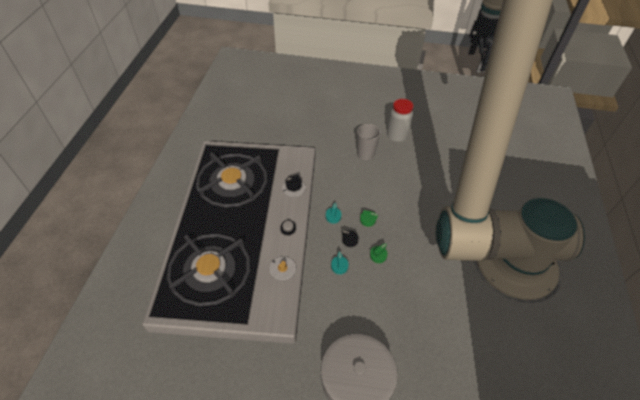

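The scene view shows the loose black knob at (298,192) between the green and turquoise look-alikes, the button at (347,198), the bare shaft at (363,173) and the fitted knob at (325,231). In the side view they are at (350,237), (288,227), (283,267) and (294,182).

```bash
python3 - <<'E'
from h import *
a,b=load('scene0.png'),load('side0.png')
for nm,u,v,z in(('knob',(298,192),(350,237),.02),('btn',(347,198),(288,227),.082),('stem',(363,173),(283,267),.086),('fit',(325,231),(294,182),.1)):
    print(nm,onplane(a,[u],z)[0].round(4),onplane(b,[v],z)[0].round(4))
def crop(d,c,w,h,s): 
    x,y=c; return cv2.resize(d['img'][y-h:y+h,x-w:x+w,::-1],None,fx=s,fy=s,interpolation=cv2.INTER_CUBIC)
t=np.hstack([crop(a,(325,195),65,50,6)[:, :390*2//1],]);t2=crop(b,(315,230),65,65,6)
t=cv2.resize(t,(400,308));t2=cv2.resize(t2,(400,400))
cv2.imwrite('pics/c1.png',np.vstack([cv2.resize(crop(a,(335,192),80,30,5),(800,300)),cv2.resize(crop(b,(315,230),80,60,5),(800,600))])[:900])
c1=cv2.resize(crop(a,(325,195),50,70,4),(400,560));c2=cv2.resize(crop(b,(320,230),50,70,4),(400,560))
cv2.imwrite('pics/c1.png',np.hstack([c1,c2]))
E
```

```text
knob [0.4624 0.0086 0.02  ] [0.4549 0.0161 0.02  ]
btn [0.6324 0.0405 0.082 ] [0.6195 0.059  0.082 ]
stem [0.6218 0.1524 0.086 ] [0.6037 0.1822 0.086 ]
fit [ 0.6511 -0.1081  0.1   ] [ 0.6342 -0.0837  0.1   ]
```

View pics/c1.png

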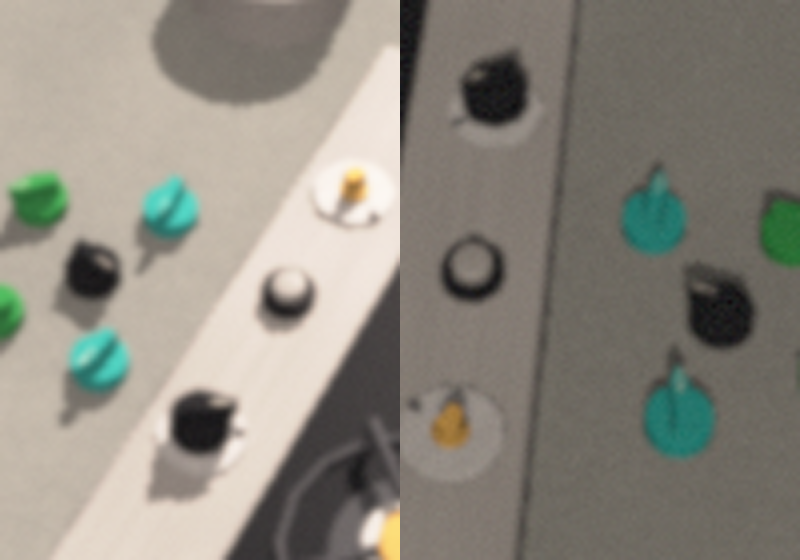

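The crop shows the loose knob with its nose to the upper right in the side view. The bezel mark is at (413,405) in the right crop (about pixel (273,261)) and at (375,215) in the left crop, so the flat faces +x, away from the robot. The two views disagree on height, so I'll check with the depth data.

```bash
python3 - <<'E'
from h import *
a,b=load('scene0.png'),load('side0.png')
print('counter',depthpts(a,[(240,200),(330,190),(250,330)])[:,2].round(4),depthpts(b,[(320,170),(330,300),(400,180)])[:,2].round(4))
print('hob',depthpts(a,[(340,215),(355,185),(310,260)]).round(4).tolist(),depthpts(b,[(292,205),(286,245),(280,300)]).round(4).tolist())
def tri(u,v):
    P=[np.c_[np.array(d['R']),d['t']] for d in(a,b)]
    x=cv2.triangulatePoints(P[0],P[1],rays(a,[u])[:,:2].T.copy(),rays(b,[v])[:,:2].T.copy());return (x[:3]/x[3]).ravel().round(4)
print('btn',tri((347.5,195.5),(288.3,227)),'stem',tri((363.5,168.5),(282.7,264)))
print(depthpts(a,[(347,195),(363,169),(298,192)]).round(4).tolist(),depthpts(b,[(288,227),(282,266),(350,238)]).round(4).tolist())
def cen(d,m,box):
    x0,y0,x1,y1=box;mm=np.zeros_like(m);mm[y0:y1,x0:x1]=m[y0:y1,x0:x1]
    n,l,st,c=cv2.connectedComponentsWithStats(mm.astype(np.uint8));i=1+st[1:,4].argmax();return l==i,c[i],st[i]
for nm,d,box in(('scene',a,(285,175,312,206)),('side',b,(338,222,364,252))):
    m=d['img'].max(2)<(75 if nm=='scene' else 55)
    k,c,st=cen(d,m,box);print('knob',nm,c,st)
    ys,xs=np.nonzero(k);p=depthpts(d,np.c_[xs,ys]);print(np.percentile(p,[5,50,95],axis=0).round(4).tolist())
E
```

```text
counter [-0.0018  0.0024  0.0008] [ 0.0004  0.0021 -0.0004]
hob [[0.6426, -0.0135, 0.0614], [0.6183, 0.112, 0.0627], [0.6569, -0.1928, 0.0586]] [[0.6302, -0.0343, 0.0576], [0.6157, 0.1024, 0.0615], [0.5942, 0.2587, 0.0618]]
btn [0.6228 0.0542 0.0736] stem [0.6093 0.1724 0.0815]
[[0.6257, 0.051, 0.0809], [0.6135, 0.1657, 0.0875], [0.4648, 0.0058, 0.0248]] [[0.6194, 0.0594, 0.0826], [0.6073, 0.1785, 0.0835], [0.4544, 0.0189, 0.0193]]
knob scene [296.89189189 193.41441441] [292 186  12  14 111]
[[0.4458, -0.0102, 0.0062], [0.4629, 0.0031, 0.0186], [0.4804, 0.011, 0.0353]]
knob side [350.01980198 238.28712871] [342 230  16  17 202]
[[0.4368, 0.0081, 0.0086], [0.4538, 0.0202, 0.0194], [0.4726, 0.0357, 0.0377]]
```

play_rows(motion=[[1.2,-1.2,-1,0,85],[2.4,-2.4,-1.2,0,85],[3.6,-3.6,-1.2,0,85],[4.8,-4.8,-1.2,0,85],[6,-6,-1.2,0,85]])

```text
clock: 0.78
position: [0.3071, -0.2849, 0.2792]
ee_rot: [0.0, 0.99, 0.141, 0.0]
contact_force: [1.6, -0.4, -0.6]
width: 0.085
gripper_force: 0.0
```

play_rows(motion=[[1.2,-1.2,0,0,85],[2.4,-2.4,0,0,85],[3.6,-3.6,0,0,85],[4.8,-4.8,0,0,85],[6,-6,0,0,85]])

```text
clock: 1.4
position: [0.4573, -0.0108, 0.2791]
ee_rot: [0.0, 0.99, 0.142, 0.0]
contact_force: [1.1, -0.6, -0.6]
width: 0.085
gripper_force: 0.0
```

play_rows(motion=[[0.6,-0.8,0,0,85],[0.6,-0.8,0,0,85],[0.6,-0.8,0,0,85]])

```text
clock: 1.78
position: [0.4704, 0.0243, 0.2788]
ee_rot: [0.0, 0.99, 0.142, -0.001]
contact_force: [-0.1, -0.3, -1.0]
width: 0.0848
gripper_force: 0.0
```

```bash
python3 - <<'E'
from h import *
d=grab('wrist','w1.png')
s=manip.get_state();print(s['clock'],s['position'],s['ee_rot'],s['qpos'],-np.array(d['R']).T@d['t'])
E
```

```text
1.825 [0.47032023 0.02388573 0.27896642] [ 3.40666884e-04  9.90000905e-01  1.41059976e-01 -4.18563690e-04] [-9.64927254e-02  9.23005912e-02  1.62286200e+00 -8.68457741e-04
  1.42708299e+00  1.19136419e+00] [0.53476943 0.04173766 0.42144425]
```

View pics/w1.png

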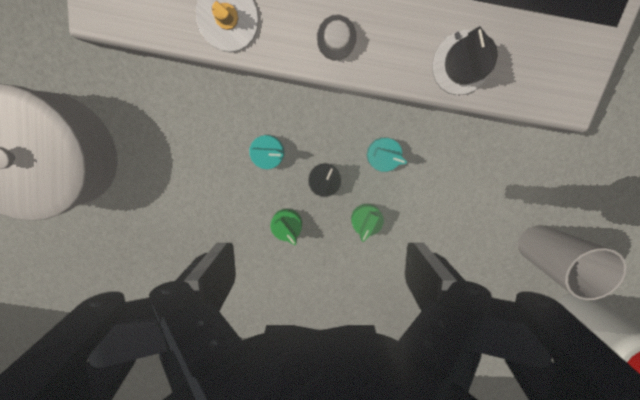

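The wrist view shows the loose knob at (324,180) with its white line up and to the right at (331,173), the button at (338,37), and the bare shaft cut off near (225,12).

```bash
python3 - <<'E'
from h import *
d=load('w1.png');im=d['img'].astype(int);g=im.mean(2)
m=np.zeros(g.shape,np.uint8);m[155:205,300:350]=(g[155:205,300:350]<60)
n,l,st,c=cv2.connectedComponentsWithStats(m);i=1+st[1:,4].argmax();cn=cv2.findContours((l==i).astype(np.uint8),0,1)[0][0]
h=cv2.convexHull(cn);print('knob',cv2.minEnclosingCircle(h),cv2.fitEllipse(h))
(cx,cy),r=cv2.minEnclosingCircle(h)
print(onplane(d,[(cx,cy)],.018).round(4),onplane(d,[(cx,cy)],.027))
ys,xs=np.nonzero(g[160:200,305:345]>85);q=[(x+305,y+160) for x,y in zip(xs,ys) if (x+305-cx)**2+(y+160-cy)**2<(r-3)**2]
p=onplane(d,q,.036);v=np.linalg.svd(p[:,:2]-p[:,:2].mean(0))[2][0];print('line',np.mean(q,0),len(q),p.mean(0).round(4),np.degrees(np.arctan2(v[1],v[0])))
# button
b=np.zeros(g.shape,np.uint8);R=g[15:60,317:357];print(R[22,::3].astype(int))
b[15:60,317:357]=cv2.GaussianBlur(R,(3,3),0)>75
n,l,st,c=cv2.connectedComponentsWithStats(b)
for i in range(1,n):
  if st[i,4]>60: print('btn',st[i],c[i],onplane(d,[c[i]],.082).round(4))
E
python3 - <<'E'
import cv2;a=cv2.imread('pics/w1.png')
cv2.imwrite('pics/c2.png',cv2.vconcat([cv2.resize(a[0:75,190:360],(800,352),interpolation=2),cv2.resize(a[155:205,270:440],(800,235),interpolation=2)]))
E
```

```text
knob ((330.5, 185.5), 9.300638198852539) ((331.1615295410156, 186.537353515625), (10.607976913452148, 18.757234573364258), 53.59323501586914)
[[0.4524 0.0017 0.018 ]] [[0.45422476 0.00258216 0.027     ]]Traceback (most recent call last):
  File "<stdin>", line 9, in <module>
  File "h.py", line 13, in onplane
    R=np.array(d['R']);t=np.array(d['t']);c=-R.T@t;w=rays(d,uv)@R
                                                     ~~~~^^^^^^
  File "h.py", line 10, in rays
    p=cv2.undistortPoints(np.array(uv,float).reshape(-1,1,2),K,np.array(d['D'])).reshape(-1,2)
      ~~~~~~~~~~~~~~~~~~~^^^^^^^^^^^^^^^^^^^^^^^^^^^^^^^^^^^^^^^^^^^^^^^^^^^^^^^
cv2.error: OpenCV(4.12.0) /io/opencv/modules/calib3d/src/undistort.dispatch.cpp:347: error: (-215:Assertion failed) CV_IS_MAT(_src) && CV_IS_MAT(_dst) && (_src->rows == 1 || _src->cols == 1) && (_dst->rows == 1 || _dst->cols == 1) && _src->cols + _src->rows - 1 == _dst->rows + _dst->cols - 1 && (CV_MAT_TYPE(_src->type) == CV_32FC2 || CV_MAT_TYPE(_src->type) == CV_64FC2) && (CV_MAT_TYPE(_dst->type) == CV_32FC2 || CV_MAT_TYPE(_dst->type) == CV_64FC2) in function 'cvUndistortPointsInternal'
```

View pics/c2.png

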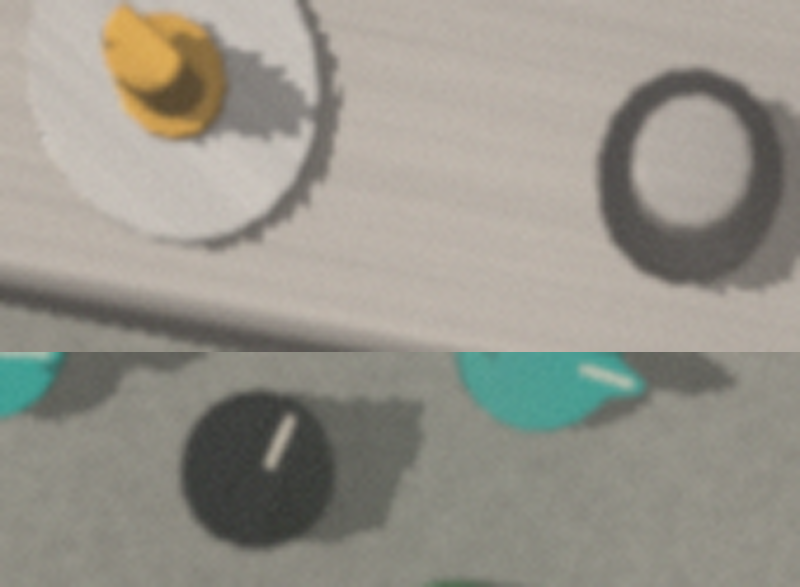

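The crop gives the button top centre at about (336.8,34.4), the knob skirt centre at (324.6,179.6), and the knob's line running from (327.4,179.6) to (331.6,168.4).

```bash
python3 - <<'E'
from h import *
d=load('w1.png')
b=onplane(d,[(336.8,34.4)],.082)[0];k=onplane(d,[(324.6,179.6)],.014)[0];l=onplane(d,[(327.4,179.6),(331.6,168.4)],.036)
v=l[1]-l[0];print('btn',b,'knob',k,l,np.degrees(np.arctan2(v[1],v[0])),np.linalg.norm(v))
v=l[1]-k;print(np.degrees(np.arctan2(v[1],v[0])),np.hypot(*v[:2]))
s=onplane(d,[(217,10)],.086);print('stem~',s)
from scipy.spatial.transform import Rotation as R
st=manip.get_state();q=st['ee_rot'];M=R.from_quat([q[1],q[2],q[3],q[0]]).as_matrix();print(M.round(3))
print('to btn',(M.T@(b-st['position'])/.04).round(3))
E
```

```text
btn [0.62391963 0.0490808  0.082     ] knob [0.45755553 0.01204093 0.014     ] [[0.46280062 0.00995723 0.036     ]
 [0.47921921 0.00892406 0.036     ]] -3.6007130805356806 0.016451061885692977
-8.187273206305276 0.021886744892548902
stem~ [[0.6094047  0.17305752 0.086     ]]
[[ 0.96   0.279 -0.001]
 [ 0.279 -0.96  -0.001]
 [-0.001  0.001 -1.   ]]
to btn [3.868 0.465 4.921]
```

play_rows(motion=[[1.3,0.15,0.5,0,0],[2.6,0.3,1.5,0,0],[3.87,0.46,2.5,0,0],[3.87,0.46,3.5,0,0],[3.87,0.46,4.2,0,0]], newtons=40)

```text
clock: 2.45
position: [0.624, 0.0484, 0.1083]
ee_rot: [-0.0, 0.99, 0.14, -0.002]
contact_force: [0.1, 0.3, 0.2]
width: -0.0
gripper_force: 0.0
```

play_rows(motion=[[0,0,0,0,0],[0,0,0.5,0,0]])

```text
clock: 2.7
position: [0.6267, 0.049, 0.0938]
ee_rot: [0.001, 0.99, 0.141, 0.003]
contact_force: [-0.3, -0.2, 0.6]
width: 0.0002
gripper_force: 0.0
```

play_rows(motion=[[0,0,0.2,0,0],[0,0,0.35,0,0],[0,0,0.43,0,0],[0,0,0.43,0,0]])

```text
clock: 3.2
position: [0.625, 0.0495, 0.076]
ee_rot: [0.001, 0.99, 0.142, 0.001]
contact_force: [-2.9, -1.7, 7.6]
width: -0.0001
gripper_force: 3.8
```

play_rows(motion=[[0,0,0.06,0,0],[0,0,0.1,0,0],[0,0,0.1,0,0]])

```text
clock: 3.58
position: [0.6251, 0.0495, 0.0757]
ee_rot: [0.001, 0.99, 0.142, 0.002]
contact_force: [-7.5, -2.5, 25.5]
width: -0.0003
gripper_force: 12.7
```

play_rows(motion=[[0,0,-1,0,0],[0,0,-2,0,85],[-0.4,-1,-3,0,85],[-0.9,-2.2,-3.1,0,85],[-0.9,-2.9,-3.1,0,85]])

```text
clock: 4.2
position: [0.5562, 0.1534, 0.1959]
ee_rot: [-0.0, 0.99, 0.142, 0.001]
contact_force: [0.2, -0.2, -0.5]
width: 0.0725
gripper_force: 0.0
```

play_rows(motion=[[0,0,0,0,85],[0,0,0,0,85]])

```text
clock: 4.45
position: [0.558, 0.1513, 0.1942]
ee_rot: [0.0, 0.99, 0.142, 0.0]
contact_force: [0.2, -0.4, -0.2]
width: 0.0846
gripper_force: 0.0
```

```bash
python3 - <<'E'
from h import *
d=grab('wrist','w2.png')
s=manip.get_state();print(s['clock'],s['position'],s['ee_rot'],s['qpos'],s['contact_force'])
E
python3 - <<'E'
import cv2;a=cv2.imread('pics/w2.png')
cv2.imwrite('pics/c3.png',cv2.resize(a[0:400,160:480][20:260],(800,600),interpolation=2))
E
```

```text
4.5 [0.5581293  0.15095822 0.1940123 ] [3.07856812e-04 9.89987498e-01 1.41154427e-01 2.94794916e-04] [ 1.44222344e-01  3.03212714e-01  1.56009604e+00 -6.44737784e-04
  1.27769597e+00  1.43194990e+00] [0.00431737 0.02870916 0.05345109]
```

View pics/c3.png

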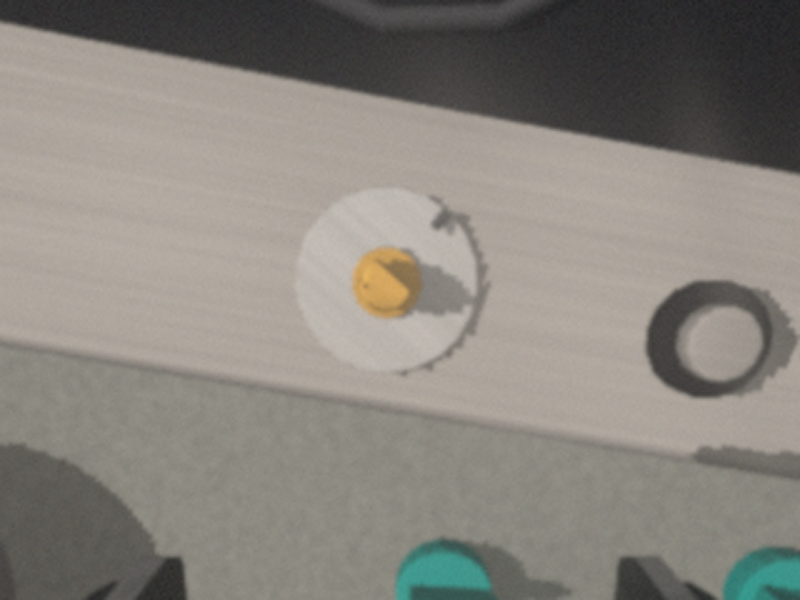

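The close view shows the bezel circle centred at about (315,132). The brass shaft sits on its axis with the flat towards the upper right, and the mark is at (337,107).

```bash
python3 - <<'E'
from h import *
d=load('w2.png');im=d['img'];g=cv2.GaussianBlur(im,(3,3),0).astype(int)
hsv=cv2.cvtColor(im,cv2.COLOR_RGB2HSV)
def big(m,box):
    x0,y0,x1,y1=box;mm=np.zeros(m.shape,np.uint8);mm[y0:y1,x0:x1]=m[y0:y1,x0:x1]
    n,l,st,c=cv2.connectedComponentsWithStats(mm);i=1+st[1:,4].argmax();return (l==i).astype(np.uint8),c[i],st[i,4]
o=(hsv[...,1]>110)&(hsv[...,0]<30)
m,c,A=big(o,(290,105,345,160));cn=max(cv2.findContours(m,0,1)[0],key=len);print('brass',c,A,cv2.minEnclosingCircle(cn))
v=hsv[...,2].astype(int)
m2,c2,A2=big(o&(v>195),(290,105,345,160));print('top',c2,A2,cv2.minEnclosingCircle(max(cv2.findContours(m2,0,1)[0],key=len)))
print(np.unique(v[125:140,305:325],return_counts=True)[0])
# bezel: low saturation, bright
bz=(hsv[...,1]<22)&(v>130)
m3,c3,A3=big(bz,(265,85,365,180));h=cv2.convexHull(max(cv2.findContours(m3,0,1)[0],key=len));print('bez',c3,A3,cv2.fitEllipse(h),cv2.minEnclosingCircle(h))
mk=(v<120);m4,c4,A4=big(mk,(328,92,350,116));print('mark',c4,A4)
e=cv2.fitEllipse(h)[0]
p=onplane(d,[e],.064)[0];q=onplane(d,[c4],.068)[0];print(p,q,np.degrees(np.arctan2(*(q-p)[1::-1])),np.hypot(*(q-p)[:2]))
print('visflat',onplane(d,[c],.086),onplane(d,[(160+375/2.5,20+262/2.5),(160+408/2.5,20+300/2.5)],.086))
E
```

```text
brass [312.48484848 132.82683983] 462 ((314.0, 132.8913116455078), 13.513821601867676)
top [310.71617162 131.87458746] 303 ((312.7930908203125, 131.91378784179688), 13.002032279968262)
[133 134 135 136 137 138 139 140 141 142 143 144 145 146 147 148 151 152
 153 155 158 160 161 163 164 166 167 168 169 172 173 175 178 179 180 183
 185 187 190 192 193 194 196 197 198 200 201 202 203 204 205 206 207 208
 209 210 211 212 213 214 215 216 217 218 219 220 221 222 224]
bez [313.66023166 130.98901099] 3367 ((314.84954833984375, 131.48887634277344), (73.8406982421875, 76.10723114013672), 169.46240234375) ((315.4372863769531, 131.55276489257812), 38.717132568359375)
mark [336.52173913 107.39130435] 23
[0.61207184 0.17046456 0.064     ] [0.63780423 0.15758686 0.068     ] -26.58553508868256 0.02877484025656588
visflat [[0.61124963 0.1719528  0.086     ]] [[0.61703667 0.17578935 0.086     ]
 [0.608051   0.16145794 0.086     ]]
```

play_rows(motion=[[-1.2,0.5,0.2,0.6,50],[-2.4,1.1,0.5,1.2,50],[-3.6,1.6,0.9,1.8,50],[-4.65,2.1,1.3,2.2,50],[-4.65,2.1,1.3,2.2,50]])

```text
clock: 5.12
position: [0.3987, 0.017, 0.1406]
ee_rot: [0.0, 0.999, -0.052, -0.003]
contact_force: [0.2, 0.2, 0.4]
width: 0.0501
gripper_force: 0.0
```

play_rows(motion=[[0,0,0,0,50],[0,0,0,0,50]])

```text
clock: 5.38
position: [0.4043, 0.0189, 0.1425]
ee_rot: [0.0, 0.999, -0.05, 0.001]
contact_force: [-0.2, -0.8, -0.2]
width: 0.0501
gripper_force: 0.0
```

```bash
python3 - <<'E'
from h import *
d=grab('wrist','w3.png')
s=manip.get_state();print(s['clock'],s['position'],s['ee_rot'],s['width'])
im=d['img'];v=im.max(2);a=cv2.imread('pics/w3.png')
cv2.imwrite('pics/c4.png',cv2.resize(a[20:260,160:480],(800,600),interpolation=2))
print(onplane(d,[(320,130)],.018))
E
```

```text
5.425 [0.40405274 0.01908137 0.14236169] [ 4.70560318e-05  9.98762796e-01 -4.97217223e-02  7.90556907e-04] 0.050121926032536776
[[0.46319699 0.01175129 0.018     ]]
```

View pics/c4.png

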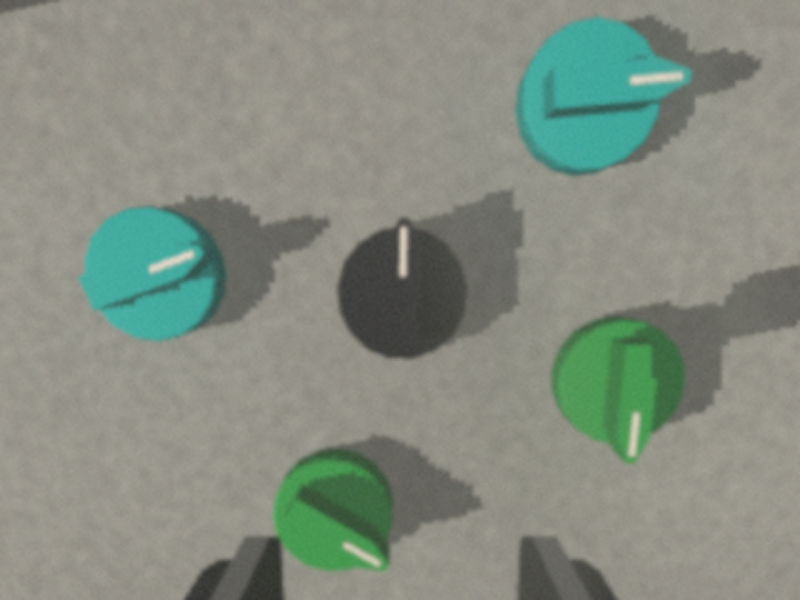

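The black knob's skirt is centred at (402,292) in the crop, i.e. pixel (320.8,136.8). Its white line is vertical in the picture, so it is aligned with the tool.

```bash
python3 - <<'E'
from h import *
from scipy.spatial.transform import Rotation as R
d=load('w3.png');f=lambda x,y:(160+x/2.5,20+y/2.5)
k=onplane(d,[f(402,292)],.014)[0];l=onplane(d,[f(403,277),f(404,227)],.036);n=onplane(d,[f(404,219)],.030)[0]
v=l[1]-l[0];print(k,n,np.degrees(np.arctan2(v[1],v[0])),np.hypot(*v[:2]),np.hypot(*(n-k)[:2]))
e=[onplane(d,[f(338,292)],.018)[0],onplane(d,[f(466,292)],.018)[0],onplane(d,[f(402,357)],.009)[0]];print(e)
st=manip.get_state();q=st['ee_rot'];M=R.from_quat([q[1],q[2],q[3],q[0]]).as_matrix();print(np.degrees(np.arctan2(M[1,0],M[0,0])))
print((M.T@(np.array([*k[:2],.020])-st['position'])/.04).round(3),(M.T@(n-k)*1000).round(1),(M.T@(k-st['position'])).round(4))
E
```

```text
[0.45691909 0.01163517 0.014     ] [0.48177895 0.0085209  0.03      ] -6.844993993051873 0.016172897423860078 0.025054161678849007
[array([0.4594534 , 0.03490281, 0.018     ]), array([ 0.45477437, -0.011646  ,  0.018     ]), array([0.432203  , 0.01408278, 0.009     ])]
-5.700041067066722
[1.329 0.054 3.061] [ 25.1   0.6 -16. ] [0.0531 0.0022 0.1284]
```

play_rows(motion=[[0.7,0.03,1,0.1,50],[1.33,0.055,2,0.1,50],[1.33,0.055,2.5,0.1,50],[1.33,0.055,2.8,0.1,50],[1.33,0.055,3.04,0.1,50]])

```text
clock: 6.05
position: [0.4557, 0.0117, 0.02]
ee_rot: [0.0, 0.998, -0.058, 0.0]
contact_force: [0.7, 0.3, 0.7]
width: 0.0502
gripper_force: 0.0
```

play_rows(motion=[[0,0,0,0,30],[0,0,0,0,0],[0,0,0,0,0],[0,0,0,0,0],[0,0,0,0,0]], newtons=60)

```text
clock: 6.68
position: [0.4558, 0.0115, 0.021]
ee_rot: [-0.0, 0.998, -0.059, 0.001]
contact_force: [-0.7, 1.9, 6.6]
width: 0.0105
gripper_force: 63.1
```

play_rows(motion=[[0,0,-0.8,0,0],[0,0,-2,0,0],[0.3,-0.8,-3.3,0.5,0],[0.8,-2,-4.3,1,0],[1.2,-3,-4.3,1.5,0]])

```text
clock: 7.3
position: [0.5197, 0.1262, 0.196]
ee_rot: [-0.001, 0.982, -0.19, 0.004]
contact_force: [0.2, -0.1, -1.7]
width: 0.0103
gripper_force: 62.1
```

play_rows(motion=[[0.8,-0.6,0,0.25,0],[1.35,-1.2,0,0.5,0],[1.35,-1.2,0,0.75,0],[1.35,-1.2,0,0.75,0]])

```text
clock: 7.8
position: [0.5846, 0.1495, 0.1914]
ee_rot: [0.001, 0.968, -0.252, -0.001]
contact_force: [-0.4, 0.0, -0.7]
width: 0.0103
gripper_force: 62.1
```

```bash
python3 - <<'E'
from h import *
d=grab('wrist','w4.png')
s=manip.get_state();print(s['clock'],s['position'],s['ee_rot'],s['width'],s['gripper_force'],s['contact_force'])
a=cv2.imread('pics/w4.png')
cv2.imwrite('pics/c5.png',cv2.resize(a[40:370,100:540],(800,600),interpolation=2))
E
```

```text
7.85 [0.5843927  0.14936304 0.19165976] [ 4.62767033e-04  9.67723560e-01 -2.52012857e-01 -6.45320571e-04] 0.010651828326147039 62.13765621185303 [-0.12117696  0.61769612 -0.52967065]
```

View pics/c5.png

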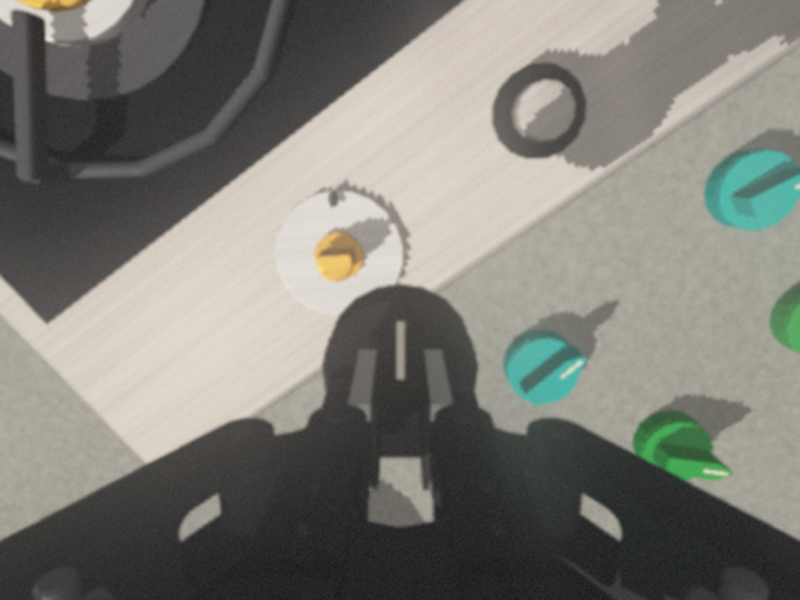

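The knob is held straight, with its white line at crop (400,350). The shaft is at (339,258), the bezel centre at about (341,252) and the mark at (334,198).

```bash
python3 - <<'E'
from h import *
from scipy.spatial.transform import Rotation as R
for nm,box,mb in(('w2.png',(265,85,365,180),(322,90,352,118)),('w4.png',(245,138,330,216),(277,140,291,156))):
    d=load(nm);im=d['img'];hsv=cv2.cvtColor(im,cv2.COLOR_RGB2HSV);v=im.max(2).astype(int);s=hsv[...,1]
    x0,y0,x1,y1=box
    # brass mask: bright part = top face
    o=((s>100)&(hsv[...,0]<32)).astype(np.uint8);mm=np.zeros_like(o);mm[y0:y1,x0:x1]=o[y0:y1,x0:x1]
    sub=v[y0:y1,x0:x1][mm[y0:y1,x0:x1]>0];th,_=cv2.threshold(sub.astype(np.uint8),0,255,cv2.THRESH_OTSU)
    top=mm*(v>th);n,l,st,c=cv2.connectedComponentsWithStats(top);i=1+st[1:,4].argmax()
    cn=cv2.findContours((l==i).astype(np.uint8),0,1)[0][0].reshape(-1,2)
    P=onplane(d,cn,.086)[:,:2]
    # flat: best line by hough-ish fit: longest side of the hull minimal polygon
    h=cv2.convexHull(cn).reshape(-1,2);hp=onplane(d,h,.086)[:,:2]
    ed=[(np.linalg.norm(b-a),np.degrees(np.arctan2(*(b-a)[::-1]))) for a,b in zip(hp,np.roll(hp,-1,0))]
    print(nm,'otsu',th,'n',st[i,4],'longest',sorted(ed)[-3:])
    (cx,cy),r=cv2.minEnclosingCircle((P*1000).astype(np.float32));print(' top circ',cx,cy,r)
    X0,Y0,X1,Y1=mb;bg=np.median(v[Y0:Y1,X0:X1]);dk=np.argwhere(v[Y0:Y1,X0:X1]<0.72*bg)[:,::-1]+[X0,Y0]
    print(' mark px',len(dk),dk.mean(0),dk.min(0),dk.max(0))
    q=onplane(d,[dk.mean(0)],.068)[0];print(' mark',q)
d=load('w4.png');f=lambda x,y:(100+x*.55,40+y*.55)
l=onplane(d,[f(401,322),f(401,380)],.1917-.021+.036);print('line in hand',l)
for c in((341,252),): print('bez',onplane(d,[f(*c)],.064))
E
python3 - <<'E'
import cv2
a=cv2.imread('pics/w2.png')[90:175,265:365];b=cv2.imread('pics/w4.png')[135:220,240:340]
cv2.imwrite('pics/c6.png',cv2.hconcat([cv2.resize(x,(400,340),interpolation=2) for x in(a,b)]))
E
```

```text
w2.png otsu 175.0 n 389 longest [(np.float64(0.006458400121564497), np.float64(172.69886702906328)), (np.float64(0.007604465594188315), np.float64(-73.73233728539864)), (np.float64(0.012456531523961898), np.float64(-167.52341317019358))]
 top circ 611.7185668945312 170.71078491210938 11.319952964782715
 mark px 26 [336.76923077 107.26923077] [334 104] [340 110]
 mark [0.63796537 0.15740483 0.068     ]
w4.png otsu 194.0 n 307 longest [(np.float64(0.006345326179135702), np.float64(-75.01807578164073)), (np.float64(0.007196937887468334), np.float64(-31.654813822419353)), (np.float64(0.017535187850052203), np.float64(-173.71897888872147))]
 top circ 613.1719970703125 167.4361572265625 11.762519836425781
 mark px 24 [283.29166667 148.29166667] [282 145] [285 152]
 mark [0.63806354 0.15697888 0.068     ]
line in hand [[0.604916   0.13685294 0.2067    ]
 [0.59067278 0.14480494 0.2067    ]]
bez [[0.61137775 0.16892076 0.064     ]]
```

View pics/c6.png

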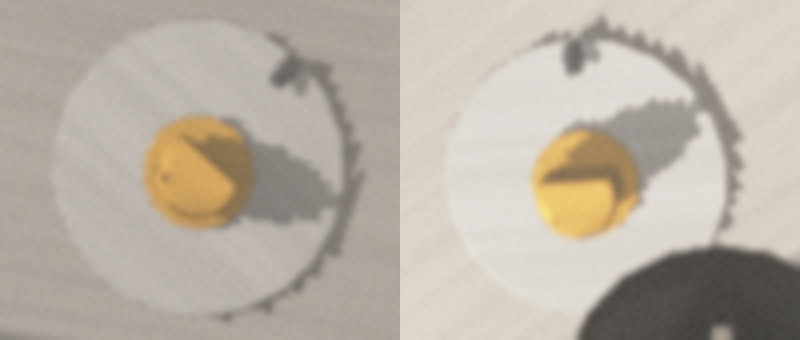

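```bash
python3 - <<'E'
from h import *
from scipy.spatial.transform import Rotation as R
d=load('w3.png');f=lambda x,y:(160+x/2.5,20+y/2.5)
k=onplane(d,[f(402,292)],.014)[0];l=onplane(d,[f(403,277),f(404,227)],.036)
yaw=np.radians(-6.8);X=np.array([np.cos(yaw),np.sin(yaw)]);Y=np.array([np.sin(yaw),-np.cos(yaw)])
print('line rel knob',[( (p-k)[:2]@X,(p-k)[:2]@Y) for p in l])
d=load('w4.png');g=lambda x,y:(240+(x-400)/4,135+y/4)
b=onplane(d,[g(589,174)],.064)[0];m=onplane(d,[g(574,55)],.068)[0];e=onplane(d,[g(543,183),g(615,179)],.086)
print('w4 bez',b,'mark',np.degrees(np.arctan2(*(m-b)[1::-1])),np.hypot(*(m-b)[:2]),'edge normal',np.degrees(np.arctan2(*(e[1]-e[0])[1::-1]))+90, 'edge mid',e.mean(0))
d=load('w2.png');g=lambda x,y:(265+x/4,90+y/4)
b=onplane(d,[g(200,168)],.064)[0];m=onplane(d,[g(287,70)],.068)[0];e=onplane(d,[g(187,137),g(235,185)],.086)
print('w2 bez',b,'mark',np.degrees(np.arctan2(*(m-b)[1::-1])),np.hypot(*(m-b)[:2]),'edge normal',np.degrees(np.arctan2(*(e[1]-e[0])[1::-1]))+90,'edge mid',e.mean(0))
E
```

```text
line rel knob [(np.float64(0.006081060022622772), np.float64(0.00015981342460339256)), (np.float64(0.022253952459686612), np.float64(0.0001725138916484339))]
w4 bez [0.61160197 0.16912176 0.064     ] mark -24.936256050444708 0.028686019206951276 edge normal -25.97806100703204 edge mid [0.6139175  0.16752522 0.086     ]
w2 bez [0.61166715 0.17020317 0.064     ] mark -26.18970408449384 0.029092514275430796 edge normal -27.952776517750692 edge mid [0.61454611 0.16819188 0.086     ]
```

play_rows(motion=[[0.3,-0.78,0.5,-0.3,0],[0.3,-0.78,1.2,-0.3,0],[0.3,-0.78,1.7,-0.3,0],[0.3,-0.78,1.9,-0.3,0],[0.3,-0.78,1.9,-0.3,0]])

```text
clock: 8.48
position: [0.6103, 0.1706, 0.1162]
ee_rot: [0.0, 0.974, -0.227, -0.0]
contact_force: [0.4, 0.2, -0.8]
width: 0.0104
gripper_force: 62.1
```

```bash
cat > e.py <<'E'
from h import *
from scipy.spatial.transform import Rotation as R
st=manip.get_state();q=st['ee_rot'];M=R.from_quat([q[1],q[2],q[3],q[0]]).as_matrix()
print(st['clock'],np.round(st['position'],4),'yaw',np.degrees(np.arctan2(M[1,0],M[0,0])).round(2),'tilt',M[:,2].round(3),'Ftool',(M.T@st['contact_force']).round(1),'Mtool',(M.T@st['moment']).round(2))
print('to .6101,.1709',(M.T@(np.array([.6101,.1709,.1])-st['position'])/.04).round(3))
E
python3 e.py
```

```text
8.475 [0.6103 0.1706 0.1162] yaw -26.24 tilt [-0.001 -0.    -1.   ] Ftool [ 0.3 -0.4  0.8] Mtool [ 0.01  0.03 -0.01]
to .6101,.1709 [-0.006 -0.004  0.405]
```

play_rows(motion=[[0,0,0.15,0,0],[0,0,0.25,0,0],[0,0,0.32,0,0],[0,0,0.32,0,0]])

```text
clock: 8.98
position: [0.6105, 0.1709, 0.1034]
ee_rot: [0.0, 0.974, -0.227, -0.0]
contact_force: [-0.6, 0.3, -0.9]
width: 0.0101
gripper_force: 62.1
```

```bash
python3 e.py
```

```text
8.975 [0.6105 0.1709 0.1034] yaw -26.24 tilt [-0. -0. -1.] Ftool [-0.7 -0.   0.9] Mtool [ 0.03 -0.08  0.01]
to .6101,.1709 [-0.009  0.004  0.084]
```

play_rows(motion=[[0,0,0.05,0,0],[0,0,0.1,0,0],[0,0,0.14,0,0],[0,0,0.18,0,0],[0,0,0.18,0,0]])

```text
clock: 9.6
position: [0.6105, 0.1709, 0.0961]
ee_rot: [0.0, 0.974, -0.227, -0.0]
contact_force: [0.7, -0.3, -1.5]
width: 0.0102
gripper_force: 62.1
```

```bash
python3 e.py
```

```text
9.6 [0.6105 0.1709 0.0961] yaw -26.24 tilt [-0. -0. -1.] Ftool [ 0.8 -0.   1.5] Mtool [0.03 0.02 0.07]
to .6101,.1709 [-0.009  0.005 -0.097]
```

Sliding on freely, so I'll go on to the bottom and press.

play_rows(motion=[[0,0,0.04,0,0],[0,0,0.08,0,0],[0,0,0.11,0,0],[0,0,0.11,0,0]])

```text
clock: 10.1
position: [0.6107, 0.1709, 0.0924]
ee_rot: [-0.0, 0.974, -0.227, 0.0]
contact_force: [-0.8, -0.3, 4.1]
width: 0.0103
gripper_force: 62.7
```

play_rows(motion=[[0,0,0.04,0,0],[0,0,0.08,0,0],[0,0,0.12,0,0],[0,0,0.15,0,0],[0,0,0.15,0,0]])

```text
clock: 10.72
position: [0.6107, 0.1709, 0.0871]
ee_rot: [-0.0, 0.974, -0.227, 0.0]
contact_force: [-2.9, -0.4, 9.5]
width: 0.0102
gripper_force: 63.4
```

```bash
python3 e.py
```

```text
10.725 [0.6107 0.1709 0.0871] yaw -26.24 tilt [ 0.001  0.    -1.   ] Ftool [-2.4  1.6 -9.5] Mtool [-0.27 -0.42 -0.03]
to .6101,.1709 [-0.013  0.008 -0.323]
```

play_rows(motion=[[0,0,0.03,0,0],[0,0,0.06,0,0],[0,0,0.06,0,0],[0,0,0.06,0,0],[0,0,0.06,0,0]])

```text
clock: 11.35
position: [0.6108, 0.171, 0.0869]
ee_rot: [-0.0, 0.974, -0.227, 0.001]
contact_force: [-6.1, -1.0, 18.8]
width: 0.0105
gripper_force: 64.8
```

```bash
python3 e.py; python3 - <<'E'
from h import *
grab('wrist','w5.png');s=grab('scene','s5.png');b=grab('side','b5.png')
f=lambda d,x,y,w,h:cv2.resize(d['img'][y-h:y+h,x-w:x+w,::-1],(400,400),interpolation=2)
cv2.imwrite('pics/c7.png',np.hstack([f(load('w5.png'),320,170,150,150),f(b,300,240,60,60)]))
E
```

```text
11.35 [0.6108 0.171  0.0869] yaw -26.23 tilt [ 0.002  0.    -1.   ] Ftool [ -5.    3.6 -18.8] Mtool [-0.59 -0.85 -0.01]
to .6101,.1709 [-0.015  0.009 -0.328]
```

View pics/c7.png

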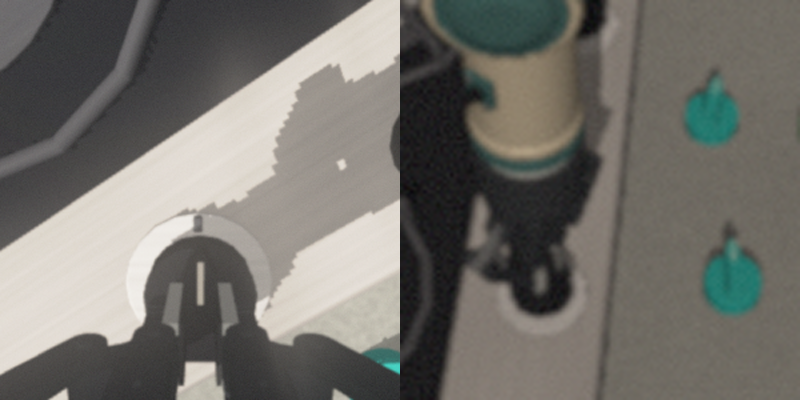

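The knob sits concentric in the bezel, with its line at crop (200,285) pointing straight at the mark at (198,222). It is against the stop at 19 N, so I'm handing in.

```bash
python3 -c "
from rig import manip
print(manip.sign_off())"
```

```text
the job is handed in; nothing more can be done
None
```

I pressed the reset button to its stop and let it up, then fitted the loose knob on the shaft, nose to the flat. I handed in with the knob still gripped and pressed to the stop at about 19 N; no verdict came back.

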